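# Pack the metal standards by weight

## Robot

A 6-joint arm with a two-finger parallel gripper is mounted at the origin on the work surface. World frame = base frame: x ahead of the robot, y to its left, z up, the work surface at z = 0. Lengths are in m, angles in degrees, forces in N, time in s.
With the tool pointing down it reaches from about 0.4 to 0.825 m from the base axis. Payload 7 kg.
Tool frame: the origin (TCP) lies at the very end of the fingers, on their centre line; the grasp point (between the pads) lies 19 mm behind it (ctrl.hold_point_z is the distance from the TCP to the grasp point, in m); z points along the fingers, y is the line along which they close (so a half turn about z gives the same grasp; the last joint's range is limited). The gripper opens to 88 mm and grips with 3 to 60 N. Pads are 19 mm wide; open, the fingers measure 130 mm over their backs; the gripper's body (78 mm by 193 mm) begins 47 mm behind the grasp point.
Start: joints at [79.991, 20.546, 0.682, 0, -70.136, -16.507], TCP at [0.301, 0.604, 0.192] pointing down, gripper open.
Joint ranges: [-176.03, 176.03], [-82.01, 121.73], [-58.28, 71.71], [-173.87, 95.51], [-174.79, -0.11], [-173.66, 173.66]. Speed limits (degrees/s): [136.94, 136.94, 172.46, 180, 180, 180].

## Interface

Orientations are given as [roll, pitch, yaw] about the fixed x, y, z axes, in that order (R = Rz(yaw) Ry(pitch) Rx(roll)).
In Python, from plant import sensors, viewer, workorder, ctrl gives the robot as it stands.
- The arm moves only by the shell command python3 -m pendant 'ROWS'. ROWS is JSON, a list of rows, each a list of 3 entries, a list of its own where there are three numbers: the opening, from -1 (shut) to 1 (fully open), so that 0 is half open, then the shift along the tool's x, y, z in m, then the turn, a rotation vector about the tool's x, y, z in degrees. A call has 1 to 10 rows; each row is the pose to reach, as a shift and turn from the pose commanded when the call began, along the tool's axes at that moment; what a row does not reach only later rows make up. A row lasts 1/12 s, in which the tool goes at most 41.7 mm and 7.16 degrees, less where a joint would pass 70% of its speed; a pose out of reach is approached as far as the arm can. A call with a gripper value outside its range is refused whole. The fingers move at their own pace and stop on an object; the grip force is fixed at half the most. Time passes only in rows, so rows that repeat a pose let the fingers close. It gives the time, the measured TCP pose, the force, the opening and the grip force at its end, in the units of the state.
- sensors.get_obs(): the state, without advancing time (a new reading comes with each control period).
- viewer.snapshot(name): name is "scene" or "top"; returns the picture (420x560x3 uint8, red, green, blue); there is no depth.
- viewer.camera_params(name): a dict with "fx", "fy", "cx", "cy" (pixels), "extrinsics" (4x4, takes a point from world to camera coordinates). Camera axes: x right, y up, looking along -z (the intrinsics and any distortion apply to the point x, -y, -z); pixel columns grow to the right and rows downward; lengths in m; the calibration is good to about 2 mm. A picture is of the moment at which its call begins. camera_params takes no time and is no camera call.
- workorder.close_job(): hands the job in; it is judged then, once.
The state is a dict: "clock": time; "joint_pos": joint angles; "qvel": joint speeds; "tau": joint torques, N m; "tool_pos": TCP position; "orientation": TCP orientation; "force": force on the tool from outside, world axes, zero at the start; "moment": the same for the moment, N m; "opening": finger opening in m; "gripper_force": force on a finger pad.
Only numpy, scipy, OpenCV 4.12 (cv2) and the standard library are available. Lean on these libraries where they do the work, as an engineer would, in place of code of your own. Each camera call takes 0.05 s, during which the arm holds its last target. There are 200 camera calls.

## Task

Three look-alike sealed aluminium canisters with blue lids stand about the bench; only lifting them tells which is heavy. Stack all three upright and squarely, one on another, in the well of the white carrier, between its two rods: the heaviest first at the bottom, then the middle one, the lightest on top. Set each down gently without dropping it, never tip a canister over, and do not push or knock over the bottles and other things standing around.

Things in the scene. Friction and masses are not known exactly. Their poses are not given: they have to be found in the camera images.
- jar_a_mid (a point): one of three look-alike sealed canisters: upright aluminium cylinder, 54 mm in diameter, 48 mm tall, flat blue lid (top 9 mm), flat base. A hidden metal slug lies loose inside, shifting a few mm. One weighs about 0.16 kg, one 0.35 kg, one 0.67 kg, slug included (each within 10 percent); which is which changes every time. This point is its centre, 24 mm above its underside; z up
- jar_b_mid (a point): one of three look-alike sealed canisters: upright aluminium cylinder, 54 mm in diameter, 48 mm tall, flat blue lid (top 9 mm), flat base. A hidden metal slug lies loose inside, shifting a few mm. One weighs about 0.16 kg, one 0.35 kg, one 0.67 kg, slug included (each within 10 percent); which is which changes every time. This point is its centre, 24 mm above its underside; z up
- jar_c_mid (a point): one of three look-alike sealed canisters: upright aluminium cylinder, 54 mm in diameter, 48 mm tall, flat blue lid (top 9 mm), flat base. A hidden metal slug lies loose inside, shifting a few mm. One weighs about 0.16 kg, one 0.35 kg, one 0.67 kg, slug included (each within 10 percent); which is which changes every time. This point is its centre, 24 mm above its underside; z up
- carrier: white base plate fixed to the bench, 160 mm (x) by 92 mm (y), 8 mm thick; origin at the centre of its underside, z up. Two steel rods, 10 mm thick, stand at x = +68 and -68 mm, y = 0, tops 130 mm above the bench. Four blue stops, on the diagonals, ring the central well: inner faces 31 mm from the centre, 8 mm high above the plate (4 mm play). The y sides are open for fingers
- carrier_well (a point): centre of the well's floor in the carrier, 8 mm above the bench; axes as the carrier's
- reagent_bottle: amber glass bottle with blue cap, 68 mm in diameter, 150 mm tall. A bystander, standing loose and upright; origin at the centre of its underside
- beaker: glass beaker, 52 mm in diameter, 62 mm tall, close to the reagent bottle. A bystander, standing loose and upright; origin at the centre of its underside
- amber_vial: small amber vial with black cap, 28 mm in diameter, 58 mm tall, close beside a canister. A bystander, standing loose and upright; origin at the centre of its underside
- white_pot: small white pot with red cap, 36 mm in diameter, 45 mm tall, close beside a canister. A bystander, standing loose and upright; origin at the centre of its underside
- torch_plug: plain brass cylinder, 26 mm in diameter, 50 mm tall, close beside a canister. A bystander, standing loose and upright; origin at the centre of its underside
- green_vial: small green glass vial with white cap, 28 mm in diameter, 52 mm tall, close beside the same canister as the brass cylinder, on its other side. A bystander, standing loose and upright; origin at the centre of its underside
Not all that is in view belongs to the job. What is shaped like the part that bears jar_b_mid but green is not meant.

How it is judged:
By the outcome, as a careful person would: the job done as asked, in the order asked, and still so for the second after the job is handed in, with the robot touching nothing.
It also fails if it takes over 67 s, if anything falls off the work surface, if the arm or the gripper's body presses on something with over 40 N, if the wrist force passes 120 N, or if a joint passes its speed limit or range.

## Working session

There is one attempt and no reset: what is moved stays moved. The work goes in short steps, Python scripts to look and compute and a shell command to move; the robot and the scene stay as the last step left them, time stands still between calls to the robot, and variables do not carry over. Pictures are saved under pics/ and viewed, at most 10 in all, crops included, and the job is handed in when it is done.

```bash
mkdir -p pics; ls; python3 - <<'E'
from plant import sensors, viewer, ctrl
import cv2
o=sensors.get_obs();print(o)
for n in("scene","top"):
    im=viewer.snapshot(n);cv2.imwrite(f"pics/{n}0.png",im[:,:,::-1]);
    p=viewer.camera_params(n);print(n,p)
E
```

```text
pics
{'clock': 0.0, 'joint_pos': array([ 7.99881324e+01,  2.05908979e+01,  6.33641204e-01, -1.90520272e-02,
       -7.01371823e+01, -1.65062454e+01]), 'qvel': array([ 0.07381911, -0.05932752,  0.01064528, -0.08004428,  0.05896673,
        0.00115536]), 'tau': array([ 2.61191781e-05, -5.82717204e+01,  2.93038023e+01,  6.99697495e+00,
        6.69153917e-03, -1.56133833e-04]), 'tool_pos': array([0.30117141, 0.60346717, 0.19133117]), 'orientation': array([ 1.79904364e+02, -9.66238633e-03, -2.65245930e+01]), 'force': array([-1.04821242,  0.97587958,  0.46172819]), 'moment': array([-0.01573215,  0.04044167,  0.07557284]), 'gripper_force': 0.0, 'opening': 0.08729460834413222}
scene {'fx': 529.792022010077, 'fy': 529.792022010077, 'cx': 280.4352186930174, 'cy': 201.67607712858157, 'extrinsics': array([[-0.46930908,  0.88284578,  0.01822972,  0.2693003 ],
       [-0.58785188, -0.32776599,  0.73959423,  0.31235617],
       [ 0.65892273,  0.33638191,  0.6728061 , -1.49809384],
       [ 0.        ,  0.        ,  0.        ,  1.        ]])}
top {'fx': 507.3652308917676, 'fy': 507.3652308917676, 'cx': 283.53238741310213, 'cy': 209.23502158825457, 'extrinsics': array([[ 0.09159288, -0.99579486,  0.0018304 , -0.0396008 ],
       [ 0.96965706,  0.08960682,  0.22745506, -0.57102999],
       [-0.2266626 , -0.0190584 ,  0.97378686, -0.91864497],
       [ 0.        ,  0.        ,  0.        ,  1.        ]])}
```

View pics/top0.png

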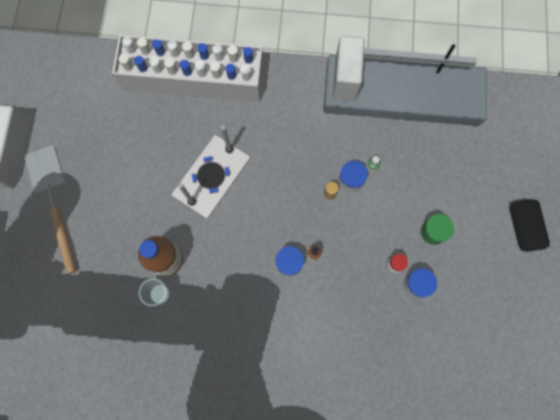

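View pics/scene0.png

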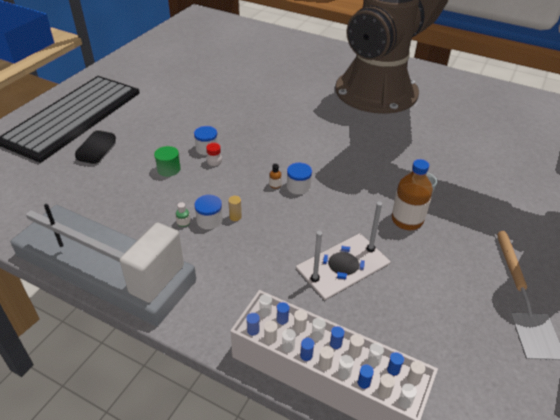

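The top view shows three blue-lidded canisters at px (354,174), (290,261) and (422,282). The carrier well is at (211,176), with rods at (229,150) and (192,201). Things that could be mistaken for a canister are the green jar (438,228), which is the decoy, the blue bottle cap (149,248), and the blue rack caps around (190,65). I choose the three large blue discs.

```bash
cat > h.py <<'E'
import numpy as np, cv2
from plant import viewer, sensors
def ray(n,u,v):
    p=viewer.camera_params(n);E=p["extrinsics"];R,t=E[:3,:3],E[:3,3]
    d=np.array([(u-p["cx"])/p["fx"],-(v-p["cy"])/p["fy"],-1.]);return -R.T@t,R.T@d
def at(n,u,v,z):
    c,d=ray(n,u,v);return c+d*(z-c[2])/d[2]
def proj(n,P):
    p=viewer.camera_params(n);E=p["extrinsics"];q=np.atleast_2d(P)@E[:3,:3].T+E[:3,3]
    return np.c_[p["cx"]-p["fx"]*q[:,0]/q[:,2],p["cy"]+p["fy"]*q[:,1]/q[:,2]]
def tri(u1,u2):
    A=[];b=[]
    for n,u in(("top",u1),("scene",u2)):
        c,d=ray(n,*u);d/=np.linalg.norm(d);M=np.eye(3)-np.outer(d,d);A.append(M);b.append(M@c)
    return np.linalg.lstsq(np.vstack(A),np.hstack(b),rcond=None)[0]
def blobs(im,lo,hi,amin):
    m=cv2.inRange(cv2.cvtColor(im,cv2.COLOR_RGB2HSV),lo,hi)
    n,_,s,c=cv2.connectedComponentsWithStats(m)
    return [(c[i].round(1),s[i,4]) for i in range(1,n) if s[i,4]>amin]
E
python3 - <<'E'
from h import *
T=cv2.imread("pics/top0.png")[:,:,::-1];S=cv2.imread("pics/scene0.png")[:,:,::-1]
B=((105,150,70),(125,255,255))
for n,im in(("top",T),("scene",S)):
    print(n,[(c,a) for c,a in blobs(im,*B,12)])
for n,(u,v),z in[("amber",(315,250),.058),("white",(399,260),.045),("brass",(332,188),.05),("green",(376,161),.052),("bottlecap",(149,248),.15),("beaker",(153,293),.05),("rod1",(229,150),.008),("rod2",(192,201),.008),("well",(211,176),.008),("decoy",(438,228),.048),("railbox",(349,70),.1)]:
    print(n,at("top",u,v,z).round(3))
for c,a in blobs(T,*B,12): print(c,a,at("top",*c,.0455).round(4))
c=np.vstack([T[110:225,165:255]]);
cv2.imwrite("pics/crop1.png",np.hstack([cv2.resize(T[120:230,160:260],None,fx=4,fy=4,interpolation=cv2.INTER_CUBIC),cv2.resize(T[235:345,375:475][:,:],None,fx=4,fy=4)])[:,:,::-1][:,:800])
E
```

```text
top [(array([156.7,  44.1]), np.int32(52)), (array([202.2,  48.1]), np.int32(50)), (array([247.5,  52.9]), np.int32(65)), (array([138.7,  60.4]), np.int32(48)), (array([184.4,  64.5]), np.int32(49)), (array([230. ,  68.7]), np.int32(52)), (array([353.5, 173.8]), np.int32(508)), (array([148.1, 248.6]), np.int32(217)), (array([289.4, 260.2]), np.int32(559)), (array([422.1, 282.1]), np.int32(594))]
scene [(array([30.8, 25.5]), np.int32(3424)), (array([120. ,  21.2]), np.int32(3381)), (array([502.6,  29.5]), np.int32(1808)), (array([63. , 66.4]), np.int32(901)), (array([205.2, 133.4]), np.int32(256)), (array([420.1, 166.5]), np.int32(185)), (array([299.1, 171.2]), np.int32(329)), (array([207. , 205.4]), np.int32(376)), (array([345.2, 247.9]), np.int32(17)), (array([325., 259.]), np.int32(17)), (array([341.4, 274.8]), np.int32(48)), (array([282.7, 307.9]), np.int32(97)), (array([254.9, 316. ]), np.int32(13)), (array([336.6, 336.5]), np.int32(198)), (array([306.6, 348.8]), np.int32(208)), (array([395. , 363.3]), np.int32(236)), (array([365. , 376.1]), np.int32(244))]
amber [ 0.5   -0.054  0.058]
white [ 0.497 -0.219  0.045]
brass [ 0.628 -0.079  0.05 ]
green [ 0.692 -0.163  0.052]
bottlecap [0.462 0.238 0.15 ]
beaker [0.391 0.245 0.05 ]
rod1 [0.703 0.141 0.008]
rod2 [0.586 0.204 0.008]
well [0.643 0.172 0.008]
decoy [ 0.567 -0.292  0.048]
railbox [ 0.861 -0.092  0.1  ]
[156.7  44.1] 52 [0.9139 0.3174 0.0455]
[202.2  48.1] 50 [0.9135 0.2191 0.0455]
[247.5  52.9] 65 [0.9112 0.1214 0.0455]
[138.7  60.4] 48 [0.8722 0.3498 0.0455]
[184.4  64.5] 49 [0.8717 0.2518 0.0455]
[230.   68.7] 52 [0.871  0.1543 0.0455]
[353.5 173.8] 508 [ 0.663  -0.1203  0.0455]
[148.1 248.6] 217 [0.4744 0.2685 0.0455]
[289.4 260.2] 559 [ 0.4771 -0.0072  0.0455]
[422.1 282.1] 594 [ 0.4585 -0.2644  0.0455]
```

View pics/crop1.png

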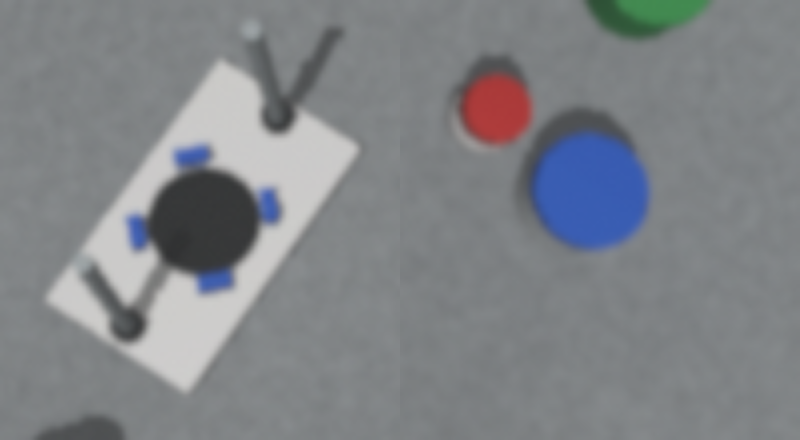

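The crop confirms a plain blue lid beside the red-capped pot. The carrier corners in the full image are about (214.8,134.5), (250.3,157), (206.8,218.5) and (171.3,194.5), with the well disc at (211.3,175.5).

```bash
python3 - <<'E'
from h import *
J={}
for k,a,b in[("A",(353.5,173.8),(207,205.4)),("B",(289.4,260.2),(299.1,171.2)),("C",(422.1,282.1),(205.2,133.4))]:
    J[k]=tri(a,b);print(k,J[k].round(4),at("top",*a,.046)[:2].round(4),at("scene",*b,.0445)[:2].round(4))
c=np.array([at("top",*p,.008) for p in[(214.8,134.5),(250.3,157),(206.8,218.5),(171.3,194.5)]])
ctr=c.mean(0);ax=(c[0]+c[1]-c[2]-c[3]);print(ctr.round(4),np.degrees(np.arctan2(ax[1],ax[0])),[np.linalg.norm(c[i]-c[i-1]).round(3) for i in range(4)])
print("well",at("top",211.3,175.5,.008).round(4))
for k,p in[("A",J["A"][:2]),("B",J["B"][:2]),("C",J["C"][:2]),("W",ctr[:2])]:
    d=p-np.array([.301,.604]);y=np.radians(-26.5);print(k,"tool x,y at yaw-26.5:",(d@[np.cos(y),np.sin(y)]).round(4),(d@[np.sin(y),-np.cos(y)]).round(4))
E
```

```text
A [ 0.6643 -0.1209  0.0418] [ 0.6628 -0.1202] [ 0.6667 -0.1194]
B [ 0.4771 -0.0067  0.0439] [ 0.4771 -0.0072] [ 0.4776 -0.006 ]
C [ 0.4585 -0.2645  0.0438] [ 0.4585 -0.2643] [ 0.4593 -0.2635]
[0.6436 0.1716 0.008 ] -27.91714097336947 [np.float64(0.158), np.float64(0.091), np.float64(0.159), np.float64(0.091)]
well [0.6439 0.171  0.008 ]
A tool x,y at yaw-26.5: 0.6486 0.4867
B tool x,y at yaw-26.5: 0.4301 0.468
C tool x,y at yaw-26.5: 0.5285 0.707
W tool x,y at yaw-26.5: 0.4995 0.2341
```

```bash
python3 -m pendant '[[1,[0.013,0.015,0],[0,0,0]],[1,[0.038,0.042,0],[0,0,0]],[1,[0.065,0.071,0],[0,0,0]],[1,[0.092,0.1,0],[0,0,0]],[1,[0.119,0.13,0],[0,0,0]],[1,[0.146,0.159,0],[0,0,0]],[1,[0.173,0.188,0],[0,0,0]],[1,[0.2,0.218,0],[0,0,0]],[1,[0.227,0.247,0],[0,0,0]],[1,[0.25,0.272,0],[0,0,0]]]'
python3 -m pendant '[[1,[0.025,0.027,0],[0,0,0]],[1,[0.05,0.054,0],[0,0,0]],[1,[0.077,0.084,0],[0,0,0]],[1,[0.104,0.113,0],[0,0,0]],[1,[0.13,0.142,0],[0,0,0]],[1,[0.155,0.169,0],[0,0,0]],[1,[0.172,0.187,0],[0,0,0]],[1,[0.18,0.196,0],[0,0,0]],[1,[0.18,0.196,0],[0,0,0]],[1,[0.18,0.196,0],[0,0,0]]]'
python3 - <<'E'
from plant import sensors
o=sensors.get_obs();print(o["joint_pos"].round(1),o["tool_pos"].round(4),o["orientation"].round(2),o["force"].round(2))
E
```

```text
clock: 0.93
tool_pos: [0.4035, 0.2465, 0.1922]
orientation: [180.0, 0.0, -26.5]
force: [0.8, -0.3, 0.8]
opening: 0.0879
gripper_force: 0.0
clock: 1.77
tool_pos: [0.477, -0.0074, 0.1919]
orientation: [180.0, 0.0, -26.6]
force: [-1.0, 0.4, 0.1]
opening: 0.0876
gripper_force: 0.0
[ 22.8   1.6 -23.4  -0.  -65.   40.6] [ 0.477  -0.0074  0.1919] [ 1.7998e+02  3.0000e-02 -2.6640e+01] [-1.02  0.37  0.08]
```

```bash
python3 -m pendant '[[1,[0,0,0.02],[0,0,0]],[1,[0,0,0.05],[0,0,0]],[1,[0,0,0.085],[0,0,0]],[1,[0,0,0.12],[0,0,0]],[1,[0,0,0.15],[0,0,0]],[1,[0,0,0.172],[0,0,0]],[1,[0,0,0.182],[0,0,0]],[1,[0,0,0.182],[0,0,0]],[0,[0,0,0.182],[0,0,0]],[-0.3,[0,0,0.182],[0,0,0]]]'
python3 -m pendant '[[-0.6,[0,0,0],[0,0,0]],[-1,[0,0,0],[0,0,0]],[-1,[0,0,0],[0,0,0]],[-1,[0,0,0],[0,0,0]],[-1,[0,0,0],[0,0,0]],[-1,[0,0,0],[0,0,0]]]'
python3 -m pendant '[[-1,[0,0,-0.008],[0,0,0]],[-1,[0,0,-0.02],[0,0,0]],[-1,[0,0,-0.03],[0,0,0]],[-1,[0,0,-0.03],[0,0,0]],[-1,[0,0,-0.03],[0,0,0]],[-1,[0,0,-0.03],[0,0,0]]]'
for i in 1 2 3; do python3 -m pendant '[[-1,[0,0,0],[0,0,0]]]' | grep force;done
```

```text
clock: 2.6
tool_pos: [0.4779, -0.0059, 0.0112]
orientation: [-180.0, -0.1, -26.4]
force: [-0.4, -0.1, 0.3]
opening: 0.0793
gripper_force: 0.0
clock: 3.1
tool_pos: [0.4778, -0.0065, 0.0108]
orientation: [-179.9, -0.0, -26.5]
force: [-1.2, 2.5, 6.6]
opening: 0.0522
gripper_force: 30.0
clock: 3.6
tool_pos: [0.4761, -0.0071, 0.0395]
orientation: [179.9, 0.1, -26.6]
force: [-0.2, -0.4, -6.6]
opening: 0.0518
gripper_force: 30.0
force: [-0.3, 0.1, -7.2]
gripper_force: 30.0
force: [0.5, 0.2, -7.4]
gripper_force: 30.0
force: [-0.7, -0.1, -7.0]
gripper_force: 30.0
```

Lifting B reads about 7 N, roughly 0.7 kg, so it is the heaviest. It goes to the well first.

```bash
python3 -m pendant '[[-1,[0,0,-0.01],[0,0,0]],[-1,[0,0,-0.03],[0,0,0]],[-1,[0,0,-0.055],[0,0,0]],[-1,[0.002,-0.006,-0.08],[0,0,0]],[-1,[0.006,-0.02,-0.105],[0,0,0]],[-1,[0.013,-0.042,-0.125],[0,0,0]],[-1,[0.021,-0.07,-0.138],[0,0,0.5]],[-1,[0.03,-0.1,-0.145],[0,0,1]],[-1,[0.039,-0.13,-0.15],[0,0,1.4]],[-1,[0.047,-0.16,-0.15],[0,0,1.4]]]'
python3 -m pendant '[[-1,[0.008,-0.027,0],[0,0,0]],[-1,[0.014,-0.049,0],[0,0,0]],[-1,[0.019,-0.063,0],[0,0,0]],[-1,[0.0215,-0.0715,0],[0,0,0]],[-1,[0.0225,-0.0745,0],[0,0,0]],[-1,[0.0225,-0.0745,0],[0,0,0]],[-1,[0.0225,-0.0745,0],[0,0,0]]]'
python3 - <<'E'
from h import *
o=sensors.get_obs();print(o["tool_pos"].round(4),o["orientation"].round(2),o["joint_pos"].round(1))
p=o["tool_pos"]-np.array([.6436,.1716,0]);y=np.radians(o["orientation"][2]);print("need tool",-p@[np.cos(y),np.sin(y),0],-p@[np.sin(y),-np.cos(y),0])
a=viewer.snapshot("top")[100:240,140:280];b=viewer.snapshot("scene")[150:290,270:410]
cv2.imwrite("pics/c2.png",cv2.resize(np.hstack([a,b]),(800,400),interpolation=cv2.INTER_CUBIC)[:,:,::-1])
E
```

```text
clock: 4.68
tool_pos: [0.5919, 0.1166, 0.1912]
orientation: [-179.9, -0.0, -27.9]
force: [0.4, -1.3, -6.4]
opening: 0.0518
gripper_force: 30.0
clock: 5.27
tool_pos: [0.6446, 0.17, 0.1899]
orientation: [179.9, 0.0, -27.9]
force: [-0.2, 0.0, -7.6]
opening: 0.0522
gripper_force: 30.0
[0.6446 0.17   0.1899] [ 1.7995e+02  5.0000e-02 -2.7940e+01] [ 31.5  19.9  -0.6  -0.  -69.6  30.6]
need tool -0.0016665379065642213 -0.0009073288779788985
```

View pics/c2.png

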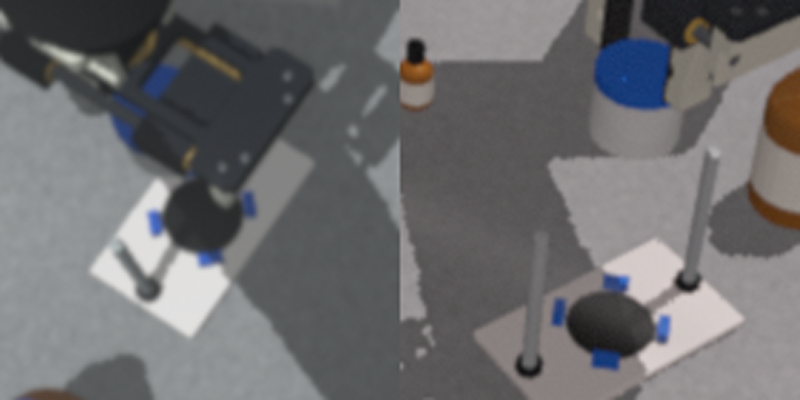

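The canister hangs upright over the carrier: the well disc is at (205,215) in the left half and both rods are clear of the gripper. I'll lower it to just above the stops.

```bash
python3 -m pendant '[[-1,[-0.001,0,0.012],[0,0,0]],[-1,[-0.001,0,0.035],[0,0,0]],[-1,[-0.001,0,0.065],[0,0,0]],[-1,[-0.001,0,0.095],[0,0,0]],[-1,[-0.001,0,0.12],[0,0,0]],[-1,[-0.001,0,0.14],[0,0,0]],[-1,[-0.001,0,0.15],[0,0,0]],[-1,[-0.001,0,0.156],[0,0,0]],[-1,[-0.001,0,0.157],[0,0,0]],[-1,[-0.001,0,0.157],[0,0,0]]]'
python3 - <<'E'
from h import *
a=viewer.snapshot("top")[100:240,140:280];b=viewer.snapshot("scene")[180:320,270:410]
cv2.imwrite("pics/c3.png",cv2.resize(np.hstack([a,b]),(800,400),interpolation=cv2.INTER_CUBIC)[:,:,::-1])
E
```

```text
clock: 6.2
tool_pos: [0.6451, 0.1714, 0.034]
orientation: [-180.0, -0.1, -27.9]
force: [1.0, -0.3, -6.2]
opening: 0.052
gripper_force: 30.0
```

View pics/c3.png

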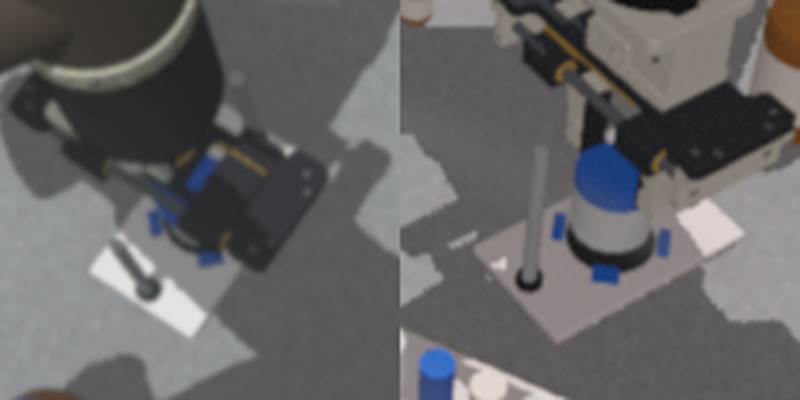

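The canister sits centred inside the ring of stops (right half, about (612,240)). I'll lower it slowly.

```bash
python3 -m pendant '[[-1,[0,0,0.003],[0,0,0]],[-1,[0,0,0.006],[0,0,0]],[-1,[0,0,0.009],[0,0,0]],[-1,[0,0,0.011],[0,0,0]],[-1,[0,0,0.012],[0,0,0]],[-1,[0,0,0.0125],[0,0,0]],[-1,[0,0,0.0125],[0,0,0]]]'
for i in 1 2 3 4; do python3 -m pendant '[[-1,[0,0,0.0005],[0,0,0]],[-1,[0,0,0.0005],[0,0,0]]]' | grep -E "tool|^force"; done
```

```text
clock: 6.88
tool_pos: [0.6445, 0.1711, 0.0205]
orientation: [180.0, 0.0, -27.9]
force: [-0.1, 0.2, -7.4]
opening: 0.0522
gripper_force: 30.0
tool_pos: [0.6446, 0.1712, 0.0203]
force: [0.3, -0.6, -7.4]
tool_pos: [0.6446, 0.1712, 0.0198]
force: [0.1, 0.4, -6.7]
tool_pos: [0.6445, 0.1711, 0.0192]
force: [-1.3, 1.4, -6.9]
tool_pos: [0.6446, 0.1712, 0.0191]
force: [-1.7, -0.3, -4.4]
```

```bash
for i in 1 2; do python3 -m pendant '[[-1,[0,0,0.0004],[0,0,0]],[-1,[0,0,0.0004],[0,0,0]]]' | grep -E "tool|^force"; done
python3 -m pendant '[[-0.2,[0,0,0],[0,0,0]],[0.2,[0,0,0],[0,0,0]],[0.6,[0,0,0],[0,0,0]],[1,[0,0,0],[0,0,0]],[1,[0,0,0],[0,0,0]],[1,[0,0,0],[0,0,0]]]'
```

```text
tool_pos: [0.6446, 0.1712, 0.019]
force: [-2.5, 0.1, 0.3]
tool_pos: [0.6446, 0.1712, 0.0189]
force: [-5.3, -0.6, 4.4]
clock: 8.38
tool_pos: [0.6452, 0.1714, 0.0182]
orientation: [-179.9, -0.0, -27.9]
force: [0.0, 0.0, 0.2]
opening: 0.0739
gripper_force: 0.0
```

```bash
python3 -m pendant '[[1,[0,0,-0.012],[0,0,0]],[1,[0,0,-0.045],[0,0,0]],[1,[0,0,-0.085],[0,0,0]],[1,[0,0,-0.125],[0,0,0]],[1,[0,0,-0.155],[0,0,0]],[1,[0.006,0.01,-0.17],[0,0,2]],[1,[0.02,0.033,-0.17],[0,0,6]],[1,[0.04,0.065,-0.17],[0,0,12]],[1,[0.06,0.098,-0.17],[0,0,18]],[1,[0.08,0.13,-0.17],[0,0,25]]]'
python3 - <<'E'
from h import *
S=viewer.snapshot("scene");T=viewer.snapshot("top");B=((105,150,70),(125,255,255))
cv2.imwrite("pics/s4.png",S[:,:,::-1])
print([b for b in blobs(S,*B,100)],[b for b in blobs(T,*B,100)])
o=sensors.get_obs();print(o["tool_pos"],o["orientation"])
p=np.array([.6635,-.1205,0])-o["tool_pos"];y=np.radians(o["orientation"][2]);print("to A",p@[np.cos(y),np.sin(y),0],p@[np.sin(y),-np.cos(y),0])
a=S[180:320,270:410]
cv2.imwrite("pics/c4.png",cv2.resize(np.hstack([a,T[100:240,140:280]]),(800,400),interpolation=cv2.INTER_CUBIC)[:,:,::-1])
E
```

```text
clock: 9.22
tool_pos: [0.6545, 0.0176, 0.1895]
orientation: [-179.9, -0.0, -53.1]
force: [1.3, -0.1, 0.2]
opening: 0.0877
gripper_force: 0.0
[(array([30.8, 25.5]), np.int32(3416)), (array([120. ,  21.2]), np.int32(3375)), (array([516.1,  32.2]), np.int32(1407)), (array([63. , 66.4]), np.int32(895)), (array([205.2, 133.4]), np.int32(256)), (array([420.2, 166.5]), np.int32(184)), (array([207.4, 205.1]), np.int32(393)), (array([345.5, 245. ]), np.int32(400)), (array([282.8, 308.4]), np.int32(109)), (array([336.9, 336.1]), np.int32(176)), (array([306.6, 348.8]), np.int32(201)), (array([394.9, 363.4]), np.int32(233)), (array([365. , 376.1]), np.int32(237))] [(array([208.6, 169.5]), np.int32(477)), (array([353.5, 173.8]), np.int32(508)), (array([422.1, 282.1]), np.int32(585))]
[0.65444941 0.01409068 0.18925608] [-1.79977914e+02 -5.75749959e-02 -5.34298967e+01]
to A 0.1134860047543008 0.07292112898788432
```

View pics/c4.png

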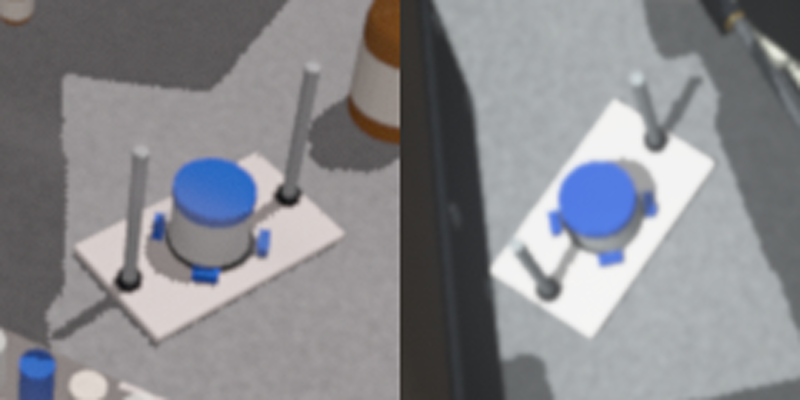

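The first canister stands upright and seated in the well, clear of both rods. I'll go above A.

```bash
python3 -m pendant '[[1,[0.034,0.021,0],[0,0,0]],[1,[0.064,0.041,0],[0,0,0]],[1,[0.09,0.057,0],[0,0,0]],[1,[0.107,0.067,0],[0,0,0]],[1,[0.113,0.071,0],[0,0,0]],[1,[0.113,0.071,0],[0,0,0]],[1,[0.113,0.071,0],[0,0,0]],[1,[0.113,0.071,0],[0,0,0]]]'
python3 - <<'E'
from h import *
print("stack1",tri((208.6,169.5),(345.5,245)).round(4), at("top",208.6,169.5,.054).round(4),at("scene",345.5,245,.0525).round(4))
print("A", at("scene",207.4,205.1,.0445))
q=[]
o=sensors.get_obs();t=o["tool_pos"];print(t.round(4),o["orientation"].round(2),o["joint_pos"].round(1))
p=np.array([.6635,-.1205,0])-t;y=np.radians(o["orientation"][2]);print("to A",p@[np.cos(y),np.sin(y),0],p@[np.sin(y),-np.cos(y),0])
E
```

```text
clock: 9.98
tool_pos: [0.666, -0.113, 0.1883]
orientation: [-180.0, -0.0, -52.9]
force: [0.1, 0.0, 0.5]
opening: 0.0878
gripper_force: 0.0
stack1 [0.6419 0.1705 0.0551] [0.6425 0.17   0.054 ] [0.6392 0.1706 0.0525]
A [ 0.66555442 -0.119189    0.0445    ]
[ 0.666  -0.113   0.1883] [-179.98   -0.    -52.86] [  6.9  20.7   0.4  -0.  -69.7  30.3]
to A 0.004506139314409441 0.006525335615067531
```

```bash
python3 -m pendant '[[1,[0.0045,0.006,0.01],[0,0,0]],[1,[0.0045,0.006,0.035],[0,0,0]],[1,[0.0045,0.006,0.07],[0,0,0]],[1,[0.0045,0.006,0.1],[0,0,0]],[1,[0.0045,0.006,0.11],[0,0,0]],[1,[0.0045,0.006,0.11],[0,0,0]],[1,[0.0045,0.006,0.11],[0,0,0]]]'
python3 - <<'E'
from h import *
a=viewer.snapshot("top")[110:250,290:430];b=viewer.snapshot("scene")[130:270,140:280]
cv2.imwrite("pics/c5.png",cv2.resize(np.hstack([a,b]),(800,400),interpolation=cv2.INTER_CUBIC)[:,:,::-1])
E
```

```text
clock: 10.57
tool_pos: [0.6642, -0.1211, 0.0784]
orientation: [180.0, -0.0, -52.9]
force: [0.4, -0.4, 0.6]
opening: 0.0876
gripper_force: 0.0
```

View pics/c5.png

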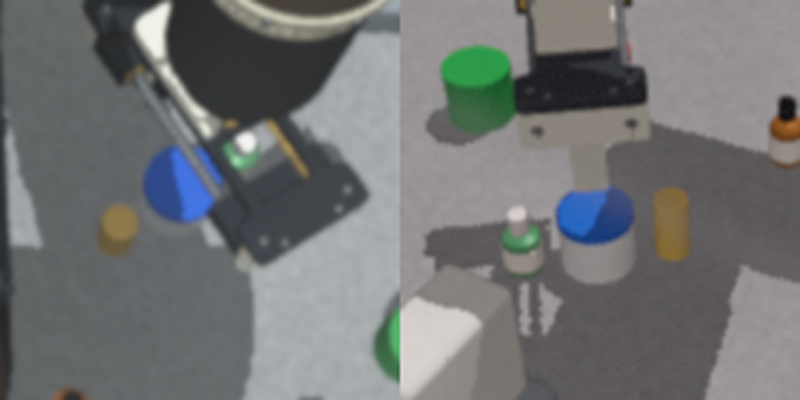

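The gripper is centred over A, with the green vial (522,240) and brass plug (672,225) to the sides, clear of the fingers. Descend, grip and weigh.

```bash
python3 -m pendant '[[1,[0,0,0.012],[0,0,0]],[1,[0,0,0.032],[0,0,0]],[1,[0,0,0.052],[0,0,0]],[1,[0,0,0.064],[0,0,0]],[1,[0,0,0.068],[0,0,0]],[1,[0,0,0.068],[0,0,0]],[0.5,[0,0,0.068],[0,0,0]],[0,[0,0,0.068],[0,0,0]],[-0.5,[0,0,0.068],[0,0,0]],[-1,[0,0,0.068],[0,0,0]]]'
python3 -m pendant '[[-1,[0,0,0],[0,0,0]],[-1,[0,0,0],[0,0,0]],[-1,[0,0,0],[0,0,0]],[-1,[0,0,0],[0,0,0]],[-1,[0,0,0],[0,0,0]]]'
python3 -m pendant '[[-1,[0,0,-0.008],[0,0,0]],[-1,[0,0,-0.02],[0,0,0]],[-1,[0,0,-0.03],[0,0,0]],[-1,[0,0,-0.03],[0,0,0]],[-1,[0,0,-0.03],[0,0,0]],[-1,[0,0,-0.03],[0,0,0]]]'
for i in 1 2 3; do python3 -m pendant '[[-1,[0,0,0],[0,0,0]]]' | grep force;done
```

```text
clock: 11.5
tool_pos: [0.6644, -0.1213, 0.0109]
orientation: [-179.9, -0.0, -52.9]
force: [-0.3, 0.6, -0.1]
opening: 0.0665
gripper_force: 0.0
clock: 11.92
tool_pos: [0.6645, -0.1212, 0.0105]
orientation: [-179.9, -0.0, -52.9]
force: [0.6, 1.0, 3.8]
opening: 0.0524
gripper_force: 30.0
clock: 12.42
tool_pos: [0.6635, -0.1213, 0.0399]
orientation: [-180.0, 0.0, -52.9]
force: [0.3, 0.4, -4.3]
opening: 0.0522
gripper_force: 30.0
force: [0.5, -0.3, -3.5]
gripper_force: 30.0
force: [0.3, -0.0, -3.3]
gripper_force: 30.0
force: [0.3, -0.2, -3.1]
gripper_force: 30.0
```

A weighs about 3.4 N, so it is the middle one and goes second.

```bash
python3 -m pendant '[[-1,[0,0,-0.01],[0,0,0]],[-1,[0,0,-0.035],[0,0,0]],[-1,[0,0,-0.065],[0,0,0]],[-1,[-0.005,-0.003,-0.095],[0,0,0]],[-1,[-0.02,-0.013,-0.125],[0,0,-3]],[-1,[-0.04,-0.026,-0.145],[0,0,-8]],[-1,[-0.067,-0.044,-0.158],[0,0,-13]],[-1,[-0.095,-0.062,-0.165],[0,0,-18]],[-1,[-0.125,-0.082,-0.165],[0,0,-22]],[-1,[-0.153,-0.1,-0.165],[0,0,-25]]]'
python3 - <<'E'
from h import *
o=sensors.get_obs();t=o["tool_pos"];print(t.round(4),o["orientation"].round(2))
p=np.array([.6446,.1712,0])-t;y=np.radians(o["orientation"][2]);print("to W",p@[np.cos(y),np.sin(y),0],p@[np.sin(y),-np.cos(y),0])
E
```

```text
clock: 13.5
tool_pos: [0.6513, 0.0627, 0.2068]
orientation: [-179.9, -0.1, -27.7]
force: [0.4, 0.2, -4.0]
opening: 0.0525
gripper_force: 30.0
[0.6513 0.0627 0.2068] [-1.799e+02 -8.000e-02 -2.771e+01]
to W -0.056370671637183525 -0.09289253883598056
```

```bash
python3 -m pendant '[[-1,[-0.014,-0.023,0],[0,0,0]],[-1,[-0.028,-0.046,0],[0,0,0]],[-1,[-0.04,-0.066,0],[0,0,0]],[-1,[-0.049,-0.081,0],[0,0,0]],[-1,[-0.054,-0.088,0],[0,0,0]],[-1,[-0.055,-0.091,0.003],[0,0,0]],[-1,[-0.055,-0.091,0.01],[0,0,0]],[-1,[-0.055,-0.091,0.02],[0,0,0]],[-1,[-0.055,-0.091,0.03],[0,0,0]],[-1,[-0.055,-0.091,0.03],[0,0,0]]]'
for i in 1 2 3; do python3 -m pendant '[[-1,[0,0,0],[0,0,0]]]' | grep tool;done
```

```text
clock: 14.33
tool_pos: [0.6437, 0.1655, 0.1714]
orientation: [179.8, 0.2, -28.0]
force: [-1.5, -0.5, -4.4]
opening: 0.0517
gripper_force: 30.0
tool_pos: [0.6448, 0.1659, 0.1736]
tool_pos: [0.6456, 0.1665, 0.1749]
tool_pos: [0.6458, 0.1669, 0.1755]
```

```bash
python3 -m pendant '[[-1,[-0.0014,-0.0018,0.006],[0,0,0]],[-1,[-0.0028,-0.0036,0.022],[0,0,0]],[-1,[-0.0028,-0.0036,0.042],[0,0,0]],[-1,[-0.0028,-0.0036,0.062],[0,0,0]],[-1,[-0.0028,-0.0036,0.08],[0,0,0]],[-1,[-0.0028,-0.0036,0.09],[0,0,0]],[-1,[-0.0028,-0.0036,0.094],[0,0,0]],[-1,[-0.0028,-0.0036,0.095],[0,0,0]],[-1,[-0.0028,-0.0036,0.095],[0,0,0]],[-1,[-0.0028,-0.0036,0.095],[0,0,0]]]'
python3 -m pendant '[[-1,[0,0,0],[0,0,0]]]' | grep tool
python3 - <<'E'
from h import *
a=viewer.snapshot("top")[100:240,140:280];b=viewer.snapshot("scene")[180:320,270:410]
cv2.imwrite("pics/c6.png",cv2.resize(np.hstack([a,b]),(800,400),interpolation=cv2.INTER_CUBIC)[:,:,::-1])
E
```

```text
clock: 15.42
tool_pos: [0.6454, 0.1721, 0.0813]
orientation: [-179.9, -0.1, -27.9]
force: [0.6, -0.8, -3.4]
opening: 0.052
gripper_force: 30.0
tool_pos: [0.6453, 0.1721, 0.0813]
```

View pics/c6.png

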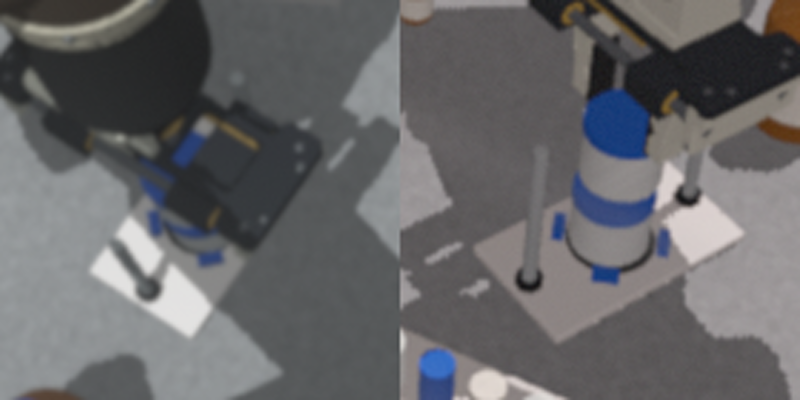

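```bash
python3 - <<'E'
from h import *
from scipy.ndimage import gaussian_filter1d
S=viewer.snapshot("scene").astype(float)
for r in range(230,264,3):
    g=S[r,325:360].sum(1); print(r,g.astype(int)//3)
t=np.linspace(0,2*np.pi,400)
for nm,(x,y),z0 in[("low",(.6446,.1712),.008),("up",(.6453,.1721),.0708)]:
    for z in (z0+.005,z0+.02,z0+.035,z0+.044):
        q=proj("scene",np.c_[x+.027*np.cos(t),y+.027*np.sin(t),0*t+z]);print(nm,round(z,3),"row",q[:,1].mean().round(1),"cols",q[:,0].min().round(2),q[:,0].max().round(2))
E
```

```text
230 [ 92  92  91  92  93  91  90  92 100 108 112  99  78  68  65  65  68  71
  69  70  70  68  69  69  68  69  70  68  67  70  66  88 114 118 119]
233 [ 94  92  90  91  90  92  93  97 103 110 117 119 122 123 116 107  96  84
  74  67  70  69  70  67  70  68  69  69  70  67  65  87 113 118 120]
236 [ 93  91  91  93  92  92  91  97 107 114 118 122 123 127 127 130 133 133
 135 134 130 127 127 127 128 127 128 128 130 131 132 132 133 128 122]
239 [ 95  92  91  91  92  92  92 101 111 117 119 125 126 128 128 129 130 132
 134 134 136 138 137 139 139 139 140 139 138 138 137 136 134 131 129]
242 [ 92  95  92  93  93  90  79  84 103 116 120 123 125 127 130 130 135 135
 136 138 139 140 139 139 138 138 139 139 137 138 136 133 132 130 127]
245 [ 98  97  96  98  95  85  81  79  81  90 109 123 131 132 132 133 135 135
 136 137 138 139 139 138 138 137 137 136 136 135 135 134 132 129 143]
248 [ 95  97  97  99  98  88  79  81  83  82  84  83  89  99 108 122 131 134
 138 136 137 136 137 136 138 137 138 136 137 133 131 127 103  86 126]
251 [126 127 129 131 127 107  85  79  84  83  84  84  84  84  82  84  8
[... 268 characters left out ...]
119 113 100  91  86  86  84  83
  86  88  85  86  87  86  87  87  85  85  90  97 107 117 123 129 132]
260 [ 73  75  85  91 105 116 119 120 122 125 128 130 132 133 133 131 131 128
 128 128 126 126 128 127 127 128 130 131 131 131 127 119 105 111 127]
263 [ 87  95 103  74  90 115 121 122 124 127 128 131 131 133 134 135 137 137
 137 137 137 137 136 136 135 134 133 131 130 129 125 114  81  73  93]
low 0.013 row 261.3 cols 328.38 356.86
low 0.028 row 256.0 cols 329.01 357.78
low 0.043 row 250.6 cols 329.66 358.72
low 0.052 row 247.3 cols 330.05 359.29
up 0.076 row 238.8 cols 331.4 361.16
up 0.091 row 233.0 cols 332.09 362.17
up 0.106 row 227.2 cols 332.8 363.2
up 0.115 row 223.6 cols 333.23 363.83
```

The scene view shows the middle canister hanging squarely above the first. Edge columns match the prediction to within about 1 mm. I'll make a 1 mm tool-y correction and lower gently.

```bash
python3 -m pendant '[[-1,[0,0.001,0.003],[0,0,0]],[-1,[0,0.001,0.006],[0,0,0]],[-1,[0,0.001,0.009],[0,0,0]],[-1,[0,0.001,0.011],[0,0,0]],[-1,[0,0.001,0.012],[0,0,0]],[-1,[0,0.001,0.012],[0,0,0]],[-1,[0,0.001,0.012],[0,0,0]]]'
for i in 1 2 3 4; do python3 -m pendant '[[-1,[0,0,0.0005],[0,0,0]],[-1,[0,0,0.0005],[0,0,0]]]' | grep -E "tool|^force"; done
```

```text
clock: 16.23
tool_pos: [0.6441, 0.1708, 0.0678]
orientation: [180.0, 0.0, -27.9]
force: [-0.7, -0.1, -2.6]
opening: 0.052
gripper_force: 30.0
tool_pos: [0.6441, 0.1709, 0.0675]
force: [0.7, 0.4, -3.1]
tool_pos: [0.6441, 0.1708, 0.067]
force: [0.1, 0.3, -3.6]
tool_pos: [0.6441, 0.1708, 0.0666]
force: [0.1, -0.6, -3.9]
tool_pos: [0.6442, 0.1708, 0.0665]
force: [-3.0, -1.5, 1.4]
```

```bash
python3 -m pendant '[[-0.2,[0,0,0],[0,0,0]],[0.2,[0,0,0],[0,0,0]],[0.6,[0,0,0],[0,0,0]],[1,[0,0,0],[0,0,0]],[1,[0,0,0],[0,0,0]],[1,[0,0,0],[0,0,0]],[1,[0,0,0],[0,0,0]],[1,[0,0,0],[0,0,0]]]'
python3 -m pendant '[[1,[0,0,-0.012],[0,0,0]],[1,[0,0,-0.045],[0,0,0]],[1,[0,0,-0.085],[0,0,0]],[1,[0,0,-0.115],[0,0,0]],[1,[0.003,0.01,-0.125],[0,0,0]],[1,[0.01,0.03,-0.125],[0,0,-2]],[1,[0.02,0.06,-0.125],[0,0,-6]],[1,[0.03,0.09,-0.125],[0,0,-12]],[1,[0.04,0.12,-0.125],[0,0,-18]],[1,[0.05,0.15,-0.125],[0,0,-24]]]'
python3 - <<'E'
from h import *
o=sensors.get_obs();t=o["tool_pos"];print(t.round(4),o["orientation"].round(2),o["joint_pos"].round(1))
p=np.array([.4585,-.2645,0])-t;y=np.radians(o["orientation"][2]);print("to C",p@[np.cos(y),np.sin(y),0],p@[np.sin(y),-np.cos(y),0])
T=viewer.snapshot("top");S=viewer.snapshot("scene");B=((105,150,70),(125,255,255))
print([b for b in blobs(S,*B,100)],[b for b in blobs(T,*B,100)])
cv2.imwrite("pics/c7.png",cv2.resize(np.hstack([T[100:240,140:280],S[180:320,270:410]]),(800,400),interpolation=cv2.INTER_CUBIC)[:,:,::-1])
E
```

```text
clock: 17.57
tool_pos: [0.6442, 0.1708, 0.0659]
orientation: [180.0, -0.0, -27.9]
force: [-0.1, 0.0, -0.5]
opening: 0.085
gripper_force: 0.0
clock: 18.4
tool_pos: [0.6177, 0.0136, 0.192]
orientation: [-180.0, -0.1, -3.6]
force: [0.9, -0.4, 0.0]
opening: 0.0877
gripper_force: 0.0
[0.6177 0.0136 0.192 ] [-1.7999e+02 -6.0000e-02 -3.5900e+00] [ 19.3  15.2  -7.    0.  -67.7  67.1]
to C -0.14142678437117703 0.28747524006840347
[(array([30.8, 25.5]), np.int32(3414)), (array([119.9,  21.2]), np.int32(3380)), (array([515.9,  32.2]), np.int32(1411)), (array([63. , 66.4]), np.int32(895)), (array([205.2, 133.4]), np.int32(256)), (array([420.2, 166.5]), np.int32(184)), (array([347.8, 228.2]), np.int32(546)), (array([282.7, 308.2]), np.int32(102)), (array([336.8, 336.4]), np.int32(181)), (array([306.6, 348.8]), np.int32(198)), (array([394.9, 363.4]), np.int32(233)), (array([365. , 376.2]), np.int32(238))] [(array([204.8, 162.4]), np.int32(550)), (array([422.1, 282. ]), np.int32(584))]
```

View pics/c7.png

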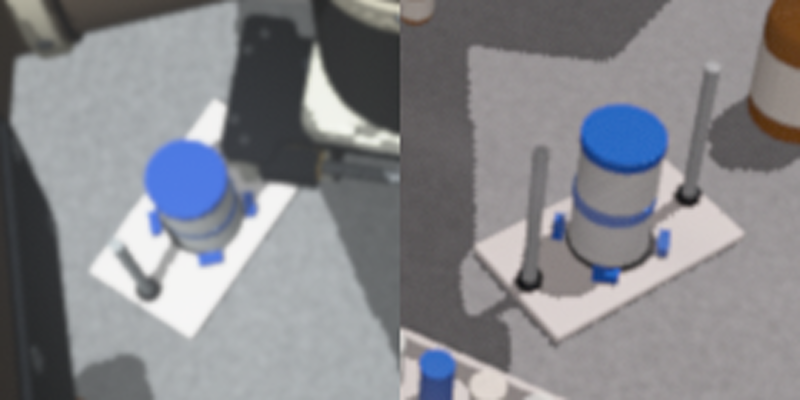

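The two canisters stand squarely stacked. Now C.

```bash
python3 -m pendant '[[1,[-0.01,0.035,0],[0,0,-4]],[1,[-0.027,0.07,0],[0,0,-8]],[1,[-0.044,0.105,0],[0,0,-12]],[1,[-0.06,0.14,0],[0,0,-13.6]],[1,[-0.078,0.175,0],[0,0,-13.6]],[1,[-0.096,0.21,0],[0,0,-13.6]],[1,[-0.113,0.24,0],[0,0,-13.6]],[1,[-0.128,0.265,0],[0,0,-13.6]],[1,[-0.138,0.28,0],[0,0,-13.6]],[1,[-0.141,0.284,0],[0,0,-13.6]]]'
python3 -m pendant '[[1,[0,0,0.015],[0,0,0]],[1,[0,0,0.045],[0,0,0]],[1,[0,0,0.075],[0,0,0]],[1,[0,0,0.09],[0,0,0]],[1,[0,0,0.09],[0,0,0]],[1,[0,0,0.09],[0,0,0]],[1,[0,0,0.09],[0,0,0]]]'
python3 - <<'E'
from h import *
o=sensors.get_obs();t=o["tool_pos"];print(t.round(4),o["orientation"].round(2),o["joint_pos"].round(1))
p=np.array([.4585,-.2645,0])-t;y=np.radians(o["orientation"][2]);print("to C",p@[np.cos(y),np.sin(y),0],p@[np.sin(y),-np.cos(y),0])
T=viewer.snapshot("top");S=viewer.snapshot("scene")
cv2.imwrite("pics/c8.png",cv2.resize(np.hstack([T[210:350,350:490],S[80:220,140:280]]),(800,400),interpolation=cv2.INTER_CUBIC)[:,:,::-1])
E
```

```text
clock: 19.33
tool_pos: [0.4565, -0.2606, 0.1918]
orientation: [180.0, -0.0, 9.5]
force: [-0.5, 0.0, 1.0]
opening: 0.0877
gripper_force: 0.0
clock: 19.92
tool_pos: [0.4593, -0.2589, 0.1024]
orientation: [179.9, -0.1, 9.7]
force: [-0.7, 0.2, 0.4]
opening: 0.0876
gripper_force: 0.0
[ 0.4593 -0.2589  0.1024] [ 1.7994e+02 -1.0000e-01  9.7200e+00] [ -8.   11.2 -25.1   0.  -53.6 107.7]
to C -0.001782043920214829 0.005407017589798845
```

View pics/c8.png

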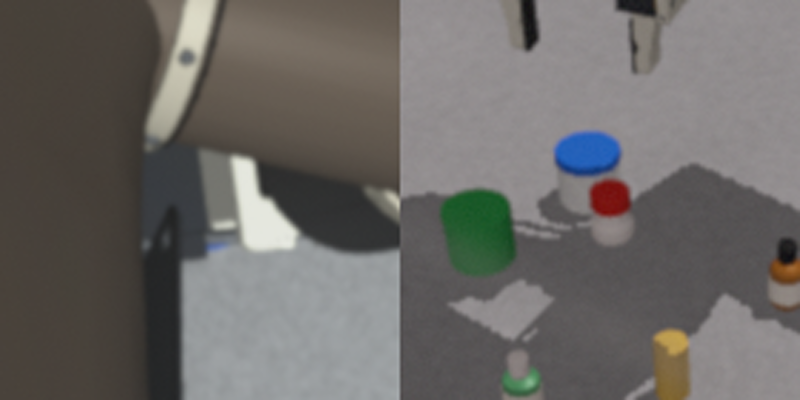

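```bash
python3 - <<'E'
from h import *
y=np.radians(9.7);yy=np.array([np.sin(y),-np.cos(y),0]);c=np.array([.4593,-.2589,.1024])
for P in (c,c+.054*yy,c-.054*yy,[.4585,-.2645,.048]):
    q=proj("scene",P)[0];print(q, (q-[140,80])*400/140+[400,0])
E
```

```text
[204.9350273  113.08285136] [585.52864944  94.52243247]
[183.50876401 108.71406009] [524.31075432  82.04017169]
[226.78597982 117.5382363 ] [647.95994235 107.2521037 ]
[204.93473651 131.88305615] [585.52781861 148.23730329]
```

```bash
python3 - <<'E'
from h import *
y=np.radians(-52.9);yy=np.array([np.sin(y),-np.cos(y),0]);c=np.array([.6642,-.1211,.0784])
for P in (c,c+.054*yy,c-.054*yy,[.664,-.121,.048]):
    q=proj("scene",P)[0];print("A", (q-[140,130])*400/140+[400,0])
o=sensors.get_obs();print(o["tool_pos"],o["joint_pos"].round(2),o["clock"])
E
python3 -m pendant '[[1,[-0.001,0.003,0],[0,0,0]],[1,[-0.0015,0.005,0],[0,0,0]],[1,[-0.0015,0.005,0],[0,0,0]],[1,[-0.0015,0.005,0],[0,0,0]]]'
python3 - <<'E'
from h import *
S=viewer.snapshot("scene")
B=((105,150,70),(125,255,255));print([b for b in blobs(S,*B,100)])
for r in range(88,134,2): print(r,(S[r,222:234].sum(1)//3),(S[r,176:190].sum(1)//3))
E
```

```text
A [587.71155668 176.51734861]
A [583.54363819 127.45046698]
A [592.20442479 229.40970436]
A [591.2899712  208.77810812]
[ 0.45935167 -0.25894598  0.10266109] [-8.0700e+00  1.1120e+01 -2.5130e+01  2.0000e-02 -5.3580e+01  1.0776e+02] 20.0167
clock: 20.35
tool_pos: [0.4574, -0.2643, 0.1012]
orientation: [180.0, -0.0, 9.7]
force: [-1.7, 0.6, 0.4]
opening: 0.088
gripper_force: 0.0
[(array([30.8, 25.5]), np.int32(3419)), (array([120. ,  21.2]), np.int32(3379)), (array([515.4,  32. ]), np.int32(1436)), (array([63. , 66.4]), np.int32(894)), (array([205.2, 133.4]), np.int32(257)), (array([420.2, 166.5]), np.int32(183)), (array([347.9, 228.2]), np.int32(546)), (array([336.6, 336.5]), np.int32(191)), (array([306.6, 348.7]), np.int32(200)), (array([394.9, 363.4]), np.int32(234)), (array([364.9, 376.2]), np.int32(241))]
88 [124 124 124 124 120 103  98 105 121 130 137 142] [131 124 124 118 109  74  36  22  24  31  81 135 145 144]
90 [125 125 124 123 118 101  96 110 132 142 141 141] [134 126 123 124 118  86  44  25  18  23  59 109 138 143]
92 [125 125 124 122 116 103  99 118 137 141 141 142] [136 1
[... 1588 characters left out ...]
143 143 142 144 142 144 144]
122 [140 143 143 144 143 144 143 143 144 142 142 143] [145 144 143 141 141 140 142 141 141 143 143 146 145 144]
124 [144 145 146 144 143 140 141 142 140 140 140 141] [145 143 142 143 142 141 142 144 142 142 144 144 143 144]
126 [145 143 142 142 143 141 140 140 142 142 143 143] [143 141 140 142 143 143 144 144 144 142 142 141 142 142]
128 [143 143 143 142 142 142 142 142 144 141 142 143] [141 141 141 143 142 144 143 144 142 142 142 142 144 145]
130 [143 142 144 142 144 142 143 144 141 141 140 139] [143 144 144 143 141 141 142 143 145 143 142 142 142 142]
132 [142 142 140 141 141 139 138 139 139 138 140 141] [142 144 144 142 143 143 143 142 142 142 143 143 143 142]
```

The fingertips sit at the same image offset as they did over A, where the grasp was good, so I'll descend on C.

```bash
python3 -m pendant '[[1,[0.001,0,0.012],[0,0,0]],[1,[0.001,0,0.036],[0,0,0]],[1,[0.001,0,0.06],[0,0,0]],[1,[0.001,0,0.08],[0,0,0]],[1,[0.001,0,0.089],[0,0,0]],[1,[0.001,0,0.091],[0,0,0]],[1,[0.001,0,0.091],[0,0,0]],[0.3,[0.001,0,0.091],[0,0,0]],[-0.3,[0.001,0,0.091],[0,0,0]],[-1,[0.001,0,0.091],[0,0,0]]]'
python3 -m pendant '[[-1,[0,0,0],[0,0,0]],[-1,[0,0,0],[0,0,0]],[-1,[0,0,0],[0,0,0]],[-1,[0,0,0],[0,0,0]],[-1,[0,0,0],[0,0,0]]]'
python3 -m pendant '[[-1,[0,0,-0.008],[0,0,0]],[-1,[0,0,-0.02],[0,0,0]],[-1,[0,0,-0.03],[0,0,0]],[-1,[0,0,-0.03],[0,0,0]],[-1,[0,0,-0.03],[0,0,0]],[-1,[0,0,-0.03],[0,0,0]]]'
for i in 1 2 3; do python3 -m pendant '[[-1,[0,0,0],[0,0,0]]]' | grep -E "tool|force";done
```

```text
clock: 21.23
tool_pos: [0.4592, -0.2641, 0.0111]
orientation: [180.0, -0.1, 9.7]
force: [0.9, -0.1, 0.3]
opening: 0.0726
gripper_force: 0.0
clock: 21.65
tool_pos: [0.4586, -0.264, 0.0104]
orientation: [180.0, -0.0, 9.7]
force: [-1.1, 0.5, 5.1]
opening: 0.0523
gripper_force: 30.0
clock: 22.15
tool_pos: [0.458, -0.2637, 0.0397]
orientation: [-180.0, 0.0, 9.7]
force: [0.9, -0.4, -1.4]
opening: 0.0521
gripper_force: 30.0
tool_pos: [0.4578, -0.2637, 0.0394]
force: [-0.0, -0.5, -1.4]
gripper_force: 30.0
tool_pos: [0.4578, -0.2638, 0.0394]
force: [0.2, 0.3, -1.1]
gripper_force: 30.0
tool_pos: [0.458, -0.2638, 0.0395]
force: [0.2, -0.0, -1.7]
gripper_force: 30.0
```

C weighs about 1.4 N, so it is the lightest and goes on top.

```bash
python3 -m pendant '[[-1,[0,0,-0.01],[0,0,0]],[-1,[0,0,-0.035],[0,0,0]],[-1,[0,0,-0.065],[0,0,0]],[-1,[0.003,-0.004,-0.095],[0,0,0]],[-1,[0.01,-0.016,-0.12],[0,0,6]],[-1,[0.023,-0.035,-0.145],[0,0,12.5]],[-1,[0.038,-0.06,-0.16],[0,0,19]],[-1,[0.056,-0.088,-0.165],[0,0,25.5]],[-1,[0.075,-0.117,-0.165],[0,0,32]],[-1,[0.094,-0.146,-0.165],[0,0,37.6]]]'
python3 - <<'E'
from h import *
o=sensors.get_obs();t=o["tool_pos"];print(t.round(4),o["orientation"].round(2))
p=np.array([.6443,.1710,0])-t;y=np.radians(o["orientation"][2]);print("to W",p@[np.cos(y),np.sin(y),0],p@[np.sin(y),-np.cos(y),0])
E
```

```text
clock: 23.23
tool_pos: [0.5269, -0.1028, 0.2066]
orientation: [-179.9, -0.1, -28.3]
force: [1.1, -0.4, -1.8]
opening: 0.052
gripper_force: 30.0
[ 0.5269 -0.1028  0.2066] [-1.7992e+02 -1.0000e-01 -2.8280e+01]
to W -0.02632087529405827 -0.2967092497994652
```

```bash
python3 -m pendant '[[-1,[-0.003,-0.033,0],[0,0,0]],[-1,[-0.006,-0.068,0],[0,0,0]],[-1,[-0.009,-0.103,0],[0,0,0]],[-1,[-0.012,-0.138,0],[0,0,0]],[-1,[-0.015,-0.173,0],[0,0,0]],[-1,[-0.018,-0.208,0],[0,0,0]],[-1,[-0.021,-0.24,0],[0,0,0]],[-1,[-0.023,-0.266,0],[0,0,0]],[-1,[-0.025,-0.284,0],[0,0,0]],[-1,[-0.026,-0.292,0],[0,0,0]]]'
python3 -m pendant '[[-1,[0,0,0.005],[0,0,0]],[-1,[0,0,0.015],[0,0,0]],[-1,[0,0,0.025],[0,0,0]],[-1,[0,0,0.03],[0,0,0]],[-1,[0,0,0.03],[0,0,0]],[-1,[0,0,0.03],[0,0,0]],[-1,[0,0,0.03],[0,0,0]]]'
python3 - <<'E'
from h import *
o=sensors.get_obs();t=o["tool_pos"];print(t.round(4),o["orientation"].round(2))
p=np.array([.6443,.1710,0])-t;y=np.radians(o["orientation"][2]);print("to W",p@[np.cos(y),np.sin(y),0],p@[np.sin(y),-np.cos(y),0])
E
```

```text
clock: 24.07
tool_pos: [0.6406, 0.1682, 0.2047]
orientation: [180.0, 0.0, -27.8]
force: [0.5, 0.1, -1.9]
opening: 0.0519
gripper_force: 30.0
clock: 24.65
tool_pos: [0.6404, 0.1656, 0.1754]
orientation: [-180.0, -0.0, -27.9]
force: [0.4, -0.1, -1.4]
opening: 0.0521
gripper_force: 30.0
[0.6404 0.1656 0.1754] [-1.7998e+02 -3.0000e-02 -2.7940e+01]
to W 0.0009241719374798187 -0.006643634877290617
```

```bash
python3 -m pendant '[[-1,[0.0005,-0.003,0.003],[0,0,0]],[-1,[0.0009,-0.0066,0.01],[0,0,0]],[-1,[0.0009,-0.0066,0.022],[0,0,0]],[-1,[0.0009,-0.0066,0.034],[0,0,0]],[-1,[0.0009,-0.0066,0.042],[0,0,0]],[-1,[0.0009,-0.0066,0.046],[0,0,0]],[-1,[0.0009,-0.0066,0.046],[0,0,0]],[-1,[0.0009,-0.0066,0.046],[0,0,0]],[-1,[0.0009,-0.0066,0.046],[0,0,0]]]'
python3 - <<'E'
from h import *
o=sensors.get_obs();t=o["tool_pos"];print(t.round(4),o["orientation"].round(2))
S=viewer.snapshot("scene").astype(float)
for r in range(208,252,4): print(r,(S[r,326:368].mean(1)).astype(int))
a=np.linspace(0,2*np.pi,400)
for nm,(x,y),z0 in[("mid",(.6443,.1710),.056),("up",t[:2],t[2]-.0105)]:
    for z in (z0+.003,z0+.02,z0+.035,z0+.044):
        q=proj("scene",np.c_[x+.027*np.cos(a),y+.027*np.sin(a),0*a+z]);print(nm,round(z,3),"row",q[:,1].mean().round(1),"cols",q[:,0].min().round(2),q[:,0].max().round(2))
E
```

```text
clock: 25.4
tool_pos: [0.6444, 0.1716, 0.1295]
orientation: [-180.0, -0.0, -27.9]
force: [-0.3, 0.0, -1.0]
opening: 0.052
gripper_force: 30.0
[0.6444 0.1716 0.1295] [-1.7997e+02 -4.0000e-02 -2.7910e+01]
208 [ 88  88  90  89  88  90  88  90  93  98  96  80  61  65  64  68  69  66
  69  69  69  66  67  71  68  68  66  68  68  68  67  67  64  72 105 117
 117 116 118 120 121 122]
212 [105 132 140 141 141 139 138 137 131 114 113 118 122 120 113  99  83  71
  68  64  67  68  69  71  69  70  69  67  70  70  71  66  60  82 111 118
 117 117 119 122 124 125]
216 [ 90  92 101 122 146 150 149 146 131 115 115 119 122 125 126 128 128 130
 134 132 132 132 130 129 127 125 125 124 123 125 125 126 130 133 133 129
 123 119 122 128 139 144]
220 [ 87  88  88  87  97 117 139 141 121 114 117 120 125 126 130 132 133 133
 131 133 134 137 137 137 137 136 135 136 134 135 134 132 130 130 129 127
 124 122 125 145 150 149]
224 [ 88  86  85  87  87  89  88  82  84 104 118 123 125 128 129 130 133 136
 136 135 135 135 134 136 136 137 137 137 136 134 133 133 130 129 126 124
 119 123 137 149 152 152]
228 [ 85  88  90 
[... 643 characters left out ...]
7 129 128 130 166
 202 209 207 207 205 195]
244 [ 96  95  96  93  90  96 110 116 119 122 125 127 128 128 130 131 132 133
 134 135 137 137 138 139 138 138 138 137 136 135 133 129 125 124 153 197
 208 208 208 208 199 174]
248 [ 96  96  98  98  84  82  98 117 121 124 125 127 130 131 133 135 136 136
 135 135 137 138 137 138 137 135 134 134 133 131 131 128 124 139 183 205
 209 209 199 152  79  28]
mid 0.059 row 244.6 cols 330.32 359.7
mid 0.076 row 238.2 cols 331.08 360.81
mid 0.091 row 232.4 cols 331.77 361.82
mid 0.1 row 228.9 cols 332.19 362.43
up 0.122 row 220.3 cols 333.49 364.22
up 0.139 row 213.3 cols 334.32 365.44
up 0.154 row 206.9 cols 335.08 366.54
up 0.163 row 203.1 cols 335.54 367.22
```

Edge columns match the expected position within about 1 mm. Lowering onto the stack.

```bash
python3 -m pendant '[[-1,[0,0,0.003],[0,0,0]],[-1,[0,0,0.006],[0,0,0]],[-1,[0,0,0.009],[0,0,0]],[-1,[0,0,0.011],[0,0,0]],[-1,[0,0,0.0125],[0,0,0]],[-1,[0,0,0.0125],[0,0,0]],[-1,[0,0,0.0125],[0,0,0]]]'
for i in 1 2 3 4; do python3 -m pendant '[[-1,[0,0,0.0005],[0,0,0]],[-1,[0,0,0.0005],[0,0,0]]]' | grep -E "tool|^force"; done
```

```text
clock: 26.03
tool_pos: [0.644, 0.1714, 0.1163]
orientation: [180.0, 0.0, -27.9]
force: [0.3, -0.3, -1.5]
opening: 0.0518
gripper_force: 30.0
tool_pos: [0.6441, 0.1715, 0.116]
force: [0.2, 0.6, -2.9]
tool_pos: [0.644, 0.1715, 0.1154]
force: [0.5, 0.3, -2.0]
tool_pos: [0.644, 0.1714, 0.1149]
force: [0.5, -0.1, -1.6]
tool_pos: [0.6441, 0.1715, 0.1145]
force: [-0.3, 0.4, -1.5]
```

```bash
for i in 1 2; do python3 -m pendant '[[-1,[0,0,0.0004],[0,0,0]],[-1,[0,0,0.0004],[0,0,0]]]' | grep -E "tool|^force"; done
```

```text
tool_pos: [0.6442, 0.1715, 0.1145]
force: [-1.0, -0.2, 1.5]
tool_pos: [0.6443, 0.1715, 0.1144]
force: [-0.7, -0.5, 5.2]
```

Contact is made. Release and retreat upwards.

```bash
python3 -m pendant '[[-0.2,[0,0,0],[0,0,0]],[0.2,[0,0,0],[0,0,0]],[0.6,[0,0,0],[0,0,0]],[1,[0,0,0],[0,0,0]],[1,[0,0,0],[0,0,0]],[1,[0,0,0],[0,0,0]],[1,[0,0,0],[0,0,0]],[1,[0,0,0],[0,0,0]]]'
python3 -m pendant '[[1,[0,0,-0.012],[0,0,0]],[1,[0,0,-0.045],[0,0,0]],[1,[0,0,-0.085],[0,0,0]],[1,[0,0,-0.1],[0,0,0]],[1,[0.003,0.015,-0.105],[0,0,0]],[1,[0.01,0.045,-0.105],[0,0,0]],[1,[0.02,0.08,-0.105],[0,0,0]],[1,[0.03,0.11,-0.105],[0,0,0]],[1,[0.035,0.125,-0.105],[0,0,0]],[1,[0.035,0.125,-0.105],[0,0,0]]]'
python3 - <<'E'
from h import *
S=viewer.snapshot("scene");T=viewer.snapshot("top");B=((105,150,70),(125,255,255))
print([b for b in blobs(S,*B,250)],[b for b in blobs(T,*B,250)])
a=[b[0] for b in blobs(T,*B,250)][0]; b=[b[0] for b in blobs(S,*B,250) if 320<b[0][0]<380 and b[0][1]<240][0];print(tri(a,b), tri((204.8,162.4),(347.8,228.2)))
for n,f in(("scene","scene0"),("top","top0")):
    d=cv2.absdiff({"scene":S,"top":T}[n],cv2.imread(f"pics/{f}.png")[:,:,::-1])
for nm,n,lo,hi in[("red","top",(0,150,80),(6,255,255)),("red","scene",(0,150,80),(6,255,255)),("brass/amber","scene",(10,120,80),(25,255,255)),("green","scene",(45,80,40),(90,255,255))]:
    for k,im in(("0",cv2.imread(f"pics/{n}0.png")[:,:,::-1]),("1",S if n=="scene" else T)):
        print(nm,n,k,[(c.tolist(),int(s)) for c,s in blobs(np.ascontiguousarray(im),lo,hi,25)])
E
```

```text
clock: 27.7
tool_pos: [0.644, 0.1714, 0.1134]
orientation: [180.0, 0.0, -27.9]
force: [-0.0, 0.8, 0.3]
opening: 0.0851
gripper_force: 0.0
clock: 28.53
tool_pos: [0.6156, 0.0414, 0.2197]
orientation: [-180.0, -0.0, -28.1]
force: [-0.4, 0.6, 0.7]
opening: 0.0875
gripper_force: 0.0
[(array([30.8, 25.5]), np.int32(3418)), (array([120. ,  21.2]), np.int32(3378)), (array([516.2,  32.2]), np.int32(1405)), (array([63. , 66.4]), np.int32(894)), (array([350.4, 209.1]), np.int32(571))] [(array([200.7, 153.3]), np.int32(609))]
[0.64350484 0.17118523 0.14762967] [0.6421228  0.17092869 0.09946422]
red top 0 [([398.7, 261.8], 186)]
red top 1 [([398.7, 261.8], 186)]
red scene 0 [([212.9, 148.6], 138)]
red scene 1 [([213.0, 148.7], 136)]
brass/amber scene 0 [([318.7, 7.4], 1454), ([491.6, 47.2], 2833), ([21.7, 91.9], 1055), ([275.0, 174.8], 69), ([415.1, 189.1], 819), ([234.4, 199.7], 69), ([234.0, 216.0], 73), ([408.6, 225.9], 108), ([15.8, 302.7], 1379)]
brass/amber scene 1 [([258.9, 1.3], 60), ([339.1, 10.0], 361), ([510.8, 51.3], 2045), ([270.5, 72.8], 74), ([22.5, 91.4], 910), ([264.1, 78.2], 28), ([275.1, 174.6], 77), ([414.5, 189.3], 832), ([234.4, 200.2], 78), ([234.3, 214.6], 106), ([405.8, 225.1], 135), ([15.9, 302.7], 1350)]
green scene 0 [([167.2, 160.0], 611), ([181.5, 214.4], 55)]
green scene 1 [([167.2, 159.7], 597), ([181.5, 214.4], 49)]
```

The top lid is at (0.6435, 0.1712, 0.148), within 1.5 mm of the lid below and at the right height for three canisters. The pot, vials, brass plug and bottle have not moved. Handing in.

```bash
python3 -c "
from plant import workorder
print(workorder.close_job())"
```

```text
the job is handed in; nothing more can be done
None
```

All three canisters are stacked upright in the carrier well, heaviest (about 0.7 kg) at the bottom, middle (about 0.35 kg) next and lightest (about 0.14 kg) on top; the bystanders I checked had not moved (the beaker was not checked), and the job was handed in at about 29 s.

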